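Clear the parts bin and hold its lid open

ROBOT

A 7-joint arm with a two-finger parallel gripper is mounted at the origin on the work surface. World frame = base frame: x ahead of the robot, y to its left, z up, the work surface at z = 0. Lengths are in m, angles in rad, forces in N, time in s.
With the tool pointing down it reaches from about 0.4 to 0.85 m from the base axis. Payload 10.4 kg.
Tool frame: the origin (TCP) lies midway between the tips of the shut fingers; the grasp point (between the pads) lies 19 mm behind it; z points along the fingers, y is the line along which they close (so a half turn about z gives the same grasp; the last joint's range is limited). The gripper opens to 87 mm and grips with 3 to 60 N. Pads are 19 mm wide; open, the fingers measure 117 mm over their backs; the gripper's body (75 mm by 190 mm) begins 51 mm behind the grasp point.
Start: joints at [1.285, 0.332, -0.065, 1.46, 0.022, 1.35, -0.088], TCP at [0.162, -0.604, 0.223] pointing down, gripper open.
Joint ranges: [-2.6, 2.6], [-0.5, 2.12], [-1.47, 1.34], [0.16, 2.42], [-1.27, 4.41], [0.06, 2.06], [-2.6, 2.6]. Speed limits (rad/s): [2.22, 2.22, 2.79, 2.79, 3.14, 3.14, 3.14].

INTERFACE

Orientations are given as a unit quaternion [x, y, z, w].
In Python, from bench import r gives the robot as it stands.
- The arm moves only by the tool move_arm, never from a script. Its argument "targets" is a list of rows, each a list of 3 entries, a list of its own where there are three numbers: the shift along the tool's x, y, z in cm, then the turn, a rotation vector about the tool's x, y, z in rad, then the opening in per cent of the stroke, from 0 (shut) to 100 (fully open). In form: [[[x, y, z], [wx, wy, wz], gripper], ...]. A call has 1 to 20 rows; each row shifts and turns the commanded pose from where the row before left it, along the tool's axes as they then stand; what a row does not reach is not made up. A row lasts 1/8 s, in which the tool goes at most 62.5 mm and 10.7 degrees, less where a joint would pass 70% of its speed; a pose out of reach is approached as far as the arm can. A call with a gripper value outside its range is refused whole. The fingers move at their own pace and stop on an object; "grip_force" is the grip in N (left out, the last holds). Time passes only in rows, so rows that do not move let the fingers close. It gives the time, the measured TCP pose, the force, the opening and the grip force at its end, in the units of the state.
- r.read_state(): the state, without advancing time (a new reading comes with each control period).
- r.camera(name): name is "scene" or "side" or "wrist"; returns a dict with "image" (420x560x3 uint8, blue, green, red), "vertical_fov" (degrees; the focal length in pixels is half the picture's height over the tangent of half this angle, whatever the lens; pixels are square), "cx", "cy" (the principal point, pixels), "cam_to_world" (4x4, takes a point from camera to world coordinates). Camera axes: x right, y down, z forward; pixel columns grow to the right and rows downward; lengths in m; the calibration is good to about 2 mm. A picture is of the moment at which its call begins. There is no depth.
- r.close_job(): hands the job in; it is judged then, once.
The state is a dict: "time": time; "joint_positions": joint angles; "joint_vel": joint speeds; "joint_torque": joint torques, N m; "ee_pos": TCP position; "eef_rot": TCP orientation; "ft_force": force on the tool from outside, world axes, zero at the start; "torque": the same for the moment, N m; "width": finger opening in m; "grip_force": force on a finger pad.
Only numpy, scipy, OpenCV 4.12 (cv2) and the standard library are available. Lean on these libraries where they do the work, as an engineer would, in place of code of your own. Each camera call takes 0.05 s, during which the arm holds its last target. There are 200 camera calls.

TASK

Someone has left the ear defenders standing on the lid of the steel parts bin: hang them by the headband over the bar of the hanger stand and let go of them. Then raise the bin's lid by its bow handle and finish still holding it, steady, half open at 45 degrees while a colleague takes collars out; the lid has no stay, so never let it drop shut, and do not let go at the end. Do not let the ear defenders fall, and leave the bottles, the cap and the tray of collars where they stand.

Things in the scene. Friction and masses are not known exactly. Their poses are not given: they have to be found in the camera images.
- bin: Grey sheet-steel parts bin, 200 (x) by 270 (y) mm, fixed to the bench; its lid covers it and the lid's flat top is 120 mm above the bench. Origin: centre of the bin on the bench. Its -x side is the front, with a blank card holder and the lid's handle; z up. It stands at either side of the bench and may be turned up to 0.2 rad. Inside are small parts (not handled).
- bin_hinge (a point): Middle of the lid's hinge line, at the far (+x) top edge of the bin, 105 mm from the bin's centre and 114 mm above the bench. The line runs along the bin's y axis.
- bin_handle (a point): Middle of the lid's bow handle: a round steel bar 12 mm thick, parallel to the bin's y axis, straight and free over about 90 mm, standing out from the lid's front edge. It moves with the lid. Bar centre 255 mm from the hinge line, 48 mm out from the lid's front skirt, 112 mm above the bench when shut; open space above and below the bar. The point's x, y, z axes are the lid's own (as the bin's when shut).
- bin_lid (a joint): Lid angle in rad: 0 shut, growing as the front edge rises, stop at 1.35. The lid weighs 0.5 to 1 kg and falls shut from every angle (about 2 to 4 N at the handle hold it up); hinge friction is slight. Wanted: 0.785 (45 degrees).
- hanger: Dark steel hanger stand fixed to the bench on the other side from the bin, turned up to 0.2 rad: base plate 210 by 130 by 10 mm, a 20 mm post 88 mm behind (+x of) its centre, 258 mm high, that carries one horizontal bar. Origin: centre of the base plate on the bench; its x axis runs along the bar from the free end to the post.
- hanger_bar (a point): Point on the centre line of the bar, above the centre of the base plate, 250 mm above the bench. The bar is round, 16 mm thick, and runs along the stand's x axis from the post (+88 mm) to the free front end (-108 mm), where a black disc 26 mm across and 8 mm thick ends it. The space before the free end is clear (only the low tray stands there on the bench), so that the ear defenders can be slid over it from the front.
- earmuffs: Ear defenders, about 0.24 kg, rigid: two grey cups 70 (x) by 88 mm high with black cushions, joined by a black arched headband. Over the cups 166 mm wide along its y axis; 76 mm free between the cushions. Origin: underside centre, between the cups' lower edges; z up the middle to the crown. At the start they stand on the shut lid on their cups, turned up to 0.4 rad from the bin.
- earmuffs_crown (a point): Top of the headband's padded crown, 178 mm above the cups' lower edges. There the band is 30 mm wide (along x), 16 mm thick (its underside 162 mm above the cups' lower edges) and nearly flat for 35 mm along y; hung up, this point is 24 mm above the bar's centre line.
- bottle: Bystander: frosted bottle with silver cap, 45 mm across, 170 mm high, loose, standing behind the hanger stand. Origin: centre of its foot.
- pump_bottle: Bystander: frosted bottle with a bare silver pump, 45 mm across, 132 mm high, loose, standing behind the hanger stand. Origin: centre of its foot.
- cap: Bystander: loose silver cap, 45 mm across, 55 mm high, standing before the bin. Origin: centre of its foot.
- tray: Bystander: white tray 100 by 140 by 30 mm with silver collars, loose, on the bench before the hanger stand. Origin: centre of its underside.
There are look-alikes about, which are no part of the job. There is more than one size of the earmuffs; the one meant has the size given above.

How it is judged:
By the outcome, as a careful person would: the job done as asked, in the order asked, and still so for the second after the job is handed in, while the arm keeps its last pose, push and grip.
It also fails if it takes over 58 s, if anything falls off the work surface, if the arm or the gripper's body presses on something with over 40 N, if the wrist force passes 120 N, or if a joint passes its speed limit or range.

## Working session

There is one attempt and no reset: what is moved stays moved. The work goes in short steps, Python scripts to look and compute and a tool call to move; the robot and the scene stay as the last step left them, time stands still between calls to the robot, and variables do not carry over. Pictures are saved under pics/ and viewed, at most 10 in all, crops included, and the job is handed in when it is done.

Besides the shell and the picture viewer there is one more tool, called after "Emit:" as name([rows], argument=value, ...), one row to a line, values as JSON. move_arm: Moves the arm, as the interface text tells. Its arguments: {"type":"object","properties":{"targets":{"type":"array"},"grip_force":{"type":"number"}},"required":["targets"]}

```bash
ls; mkdir -p pics
python3 - <<'E'
from bench import r
import cv2,numpy as np
for n in ("scene","side","wrist"):
    c=r.camera(n); cv2.imwrite(f"pics/{n}0.png",c["image"]); print(n,c["vertical_fov"],c["cx"],c["cy"],np.round(c["cam_to_world"],4).tolist())
print(r.read_state())
E
```

```text
pics
scene 46.09297720428712 281.44850840623207 214.06346555880478 [[0.2961, 0.5733, -0.7639, 1.6737], [0.955, -0.19, 0.2276, -0.3068], [-0.0146, -0.797, -0.6038, 1.0542], [0.0, 0.0, 0.0, 1.0]]
side 49.12801894073008 270.41191531953615 204.30478368392372 [[-0.9944, -0.0535, 0.0907, 0.4905], [-0.1051, 0.5598, -0.8219, 0.9504], [-0.0068, -0.8269, -0.5623, 0.839], [0.0, 0.0, 0.0, 1.0]]
wrist 59.425835509923495 279.3443724230187 203.57668074613684 [[0.2594, -0.9298, -0.2612, 0.2357], [-0.9658, -0.2502, -0.0684, -0.5832], [-0.0017, 0.27, -0.9629, 0.3837], [0.0, 0.0, 0.0, 1.0]]
{'time': 0.15, 'joint_positions': array([ 1.28539895,  0.33273253, -0.06470223,  1.46070801,  0.02159102,
        1.34990181, -0.08849359]), 'joint_vel': array([ 7.27954236e-05, -2.88578852e-03,  2.36724459e-04, -2.09855912e-03,
        7.74030648e-04, -1.35001238e-03,  2.17857915e-03]), 'joint_torque': array([ 1.07198921e-03, -6.23631692e+01,  2.49090919e-02, -3.90147507e+01,
       -6.14040135e-02,  3.71817348e-02,  1.40373345e-04]), 'ee_pos': array([ 0.16229714, -0.60327285,  0.22195236]), 'eef_rot': array([ 9.91377987e-01,  1.31032088e-01, -8.60881996e-05, -5.20374318e-04]), 'ft_force': array([-0.25251977, -0.64196209,  0.05116534]), 'torque': array([ 0.02108029, -0.01530225, -0.0508137 ]), 'grip_force': 0.0, 'width': 0.08718228609765602}
```

View pics/scene0.png

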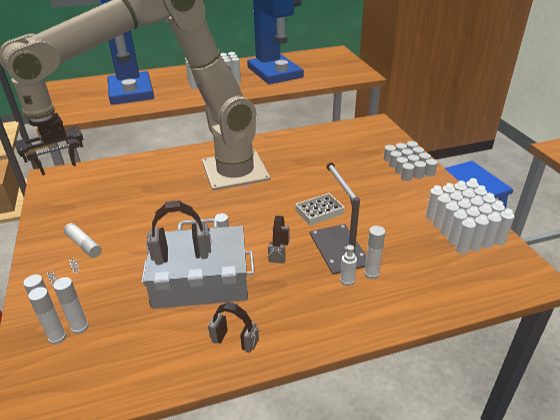

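View pics/side0.png

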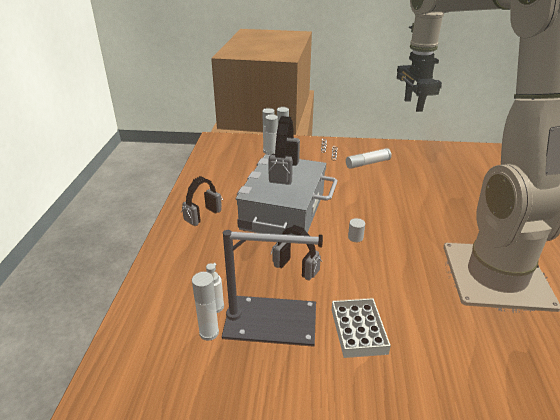

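The scene view shows the bin at about (197,265), with the wanted ear defenders on its lid (crown near (178,207)). The hanger bar runs from (331,167) to (355,200), the tray is at (320,208) and the cap at (221,220). Two look-alikes stand at (278,240) and (235,325). In the side view the bar runs (232,237)-(320,240), and the bin handle is at (328,187). I'll enlarge both.

Run:
```python
import cv2
a=cv2.imread("pics/scene0.png")[155:310,130:390]; cv2.imwrite("pics/a.png",cv2.resize(a,None,fx=3,fy=3,interpolation=cv2.INTER_CUBIC))
a=cv2.imread("pics/side0.png")[105:345,180:400]; cv2.imwrite("pics/b.png",cv2.resize(a,None,fx=2.5,fy=2.5,interpolation=cv2.INTER_CUBIC))
```

```text
(no output)
```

View pics/a.png

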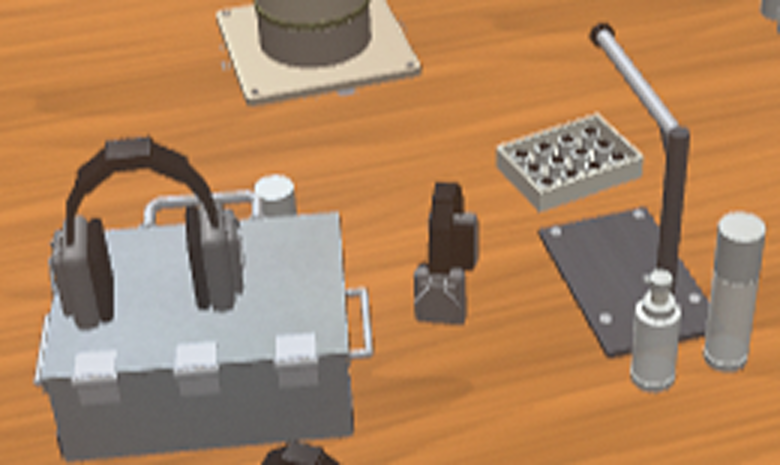

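View pics/b.png

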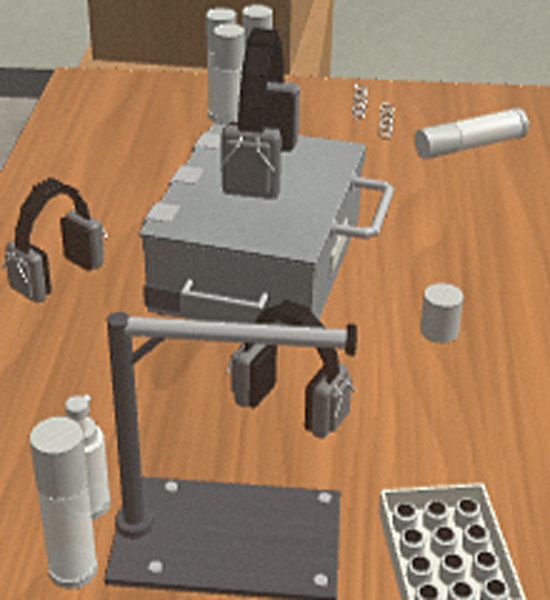

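Enlarged: 
- **Scene crop:** lid corners (38,380), (350,357), (340,213); crown at (128,148); bar from disc (601,35) to post (677,130).
- **Side crop:** lid corners (142,235), (318,263), (365,145); crown at (262,33); handle bar (388,188)-(377,230); disc at (350,340); post top at (119,320).

```bash
cat > h.py <<'E'
import numpy as np,cv2
from scipy.spatial.transform import Rotation as R
def ray(c,p):
    f=210/np.tan(np.radians(c["vertical_fov"]/2)); M=np.array(c["cam_to_world"])
    d=M[:3,:3]@np.array([(p[0]-c["cx"])/f,(p[1]-c["cy"])/f,1]); return M[:3,3],d/np.linalg.norm(d)
def plane(c,p,z):
    o,d=ray(c,p); return o+d*(z-o[2])/d[2]
def tri(c1,p1,c2,p2):
    o1,d1=ray(c1,p1);o2,d2=ray(c2,p2)
    s=np.linalg.lstsq(np.c_[d1,-d2],o2-o1,rcond=None)[0]
    a,b=o1+s[0]*d1,o2+s[1]*d2; return (a+b)/2,np.linalg.norm(a-b)
def proj(c,P):
    f=210/np.tan(np.radians(c["vertical_fov"]/2)); M=np.array(c["cam_to_world"])
    q=M[:3,:3].T@(np.asarray(P)-M[:3,3]); return np.array([c["cx"]+f*q[0]/q[2],c["cy"]+f*q[1]/q[2]])
A=lambda x,y:(130+(x+.5)/3-.5,155+(y+.5)/3-.5)
B=lambda x,y:(180+(x+.5)/2.5-.5,105+(y+.5)/2.5-.5)
E
python3 - <<'E'
from h import *
from bench import r
np.set_printoptions(precision=4,suppress=True)
S=r.camera("scene");T=r.camera("side")
print("lid S",*[plane(S,A(*p),.118) for p in [(38,380),(350,357),(340,213)]])
print("lid T",*[plane(T,B(*p),.118) for p in [(142,235),(318,263),(365,145)]])
print("handle S",*[plane(S,A(*p),.112) for p in [(150,205),(255,197)]])
print("handle T",*[plane(T,B(*p),.112) for p in [(388,188),(377,231)]])
print("crown",tri(S,A(128,148),T,B(262,33)), plane(S,A(128,148),.298),plane(T,B(262,33),.298))
print("disc",tri(S,A(601,35),T,B(351,340)),plane(S,A(601,35),.25),plane(T,B(351,340),.25))
print("post",tri(S,A(677,130),T,B(119,319)),plane(S,A(677,130),.258),plane(T,B(119,319),.258))
print("base S",*[plane(S,A(*p),.01) for p in [(540,231),(650,208),(608,355),(706,332)]])
print("base T",*[plane(T,B(*p),.01) for p in [(340,490),(338,598),(108,580)]])
print("cups S bottom",*[plane(S,A(*p),.12) for p in [(72,328),(98,326),(212,309),(240,304)]])
print("cup T bottom",*[plane(T,B(*p),.12) for p in [(223,194),(276,200)]])
print("look S bottom",*[plane(S,A(*p),0) for p in [(415,318),(465,322)]])
print("tray S",*[plane(S,A(*p),.03) for p in [(497,155),(540,195),(640,160),(600,115)]])
print("cap S",plane(S,A(275,182),.055))
E
```

```text
lid S [ 0.657 -0.396  0.118] [ 0.7151 -0.1237  0.118 ] [ 0.5084 -0.0827  0.118 ]
lid T [ 0.7059 -0.1224  0.118 ] [ 0.5045 -0.0858  0.118 ] [ 0.455  -0.3568  0.118 ]
handle S [ 0.4262 -0.2651  0.112 ] [ 0.4471 -0.159   0.112 ]
handle T [ 0.4261 -0.2624  0.112 ] [ 0.4397 -0.1653  0.112 ]
crown (array([ 0.5844, -0.281 ,  0.299 ]), np.float64(0.0028634936798727305)) [ 0.5853 -0.2805  0.298 ] [ 0.584  -0.2862  0.298 ]
disc (array([0.4707, 0.2108, 0.2499]), np.float64(0.0003443319461161186)) [0.4706 0.2107 0.25  ] [0.4708 0.2111 0.25  ]
post (array([0.6616, 0.2106, 0.2579]), np.float64(0.0020779425373226045)) [0.6604 0.2103 0.258 ] [0.6621 0.212  0.258 ]
base S [0.4754 0.1475 0.01  ] [0.4756 0.2798 0.01  ] [0.6825 0.1454 0.01  ] [0.6823 0.2531 0.01  ]
base T [0.4697 0.1458 0.01  ] [0.4683 0.2764 0.01  ] [0.6751 0.2771 0.01  ]
cups S bottom [ 0.5997 -0.3601  0.12  ] [ 0.6044 -0.3368  0.12  ] [ 0.6142 -0.2319  0.12  ] [ 0.6155 -0.2055  0.12  ]
cup T bottom [ 0.6234 -0.2166  0.12  ] [ 0.5592 -0.2089  0.12  ]
look S bottom [ 0.5586 -0.0215  0.    ] [0.5808 0.0264 0.    ]
tray S [0.3504 0.1388 0.03  ] [0.4379 0.1605 0.03  ] [0.412  0.2931 0.03  ] [0.3121 0.2831 0.03  ]
cap S [ 0.3529 -0.1235  0.055 ]
```

```bash
cat >> h.py <<'E'
def down(psi):  # tool pointing down, closing line (tool y) at world angle psi
    y=np.array([np.cos(psi),np.sin(psi),0]);z=np.array([0,0,-1.]);return R.from_matrix(np.c_[np.cross(y,z),y,z])
def plan(p0,R0,p1,R1,n,g):
    "n equal rows, straight in world, printed in tool axes (cm, rad)"
    p0,p1=map(np.asarray,(p0,p1));w=(R0.inv()*R1).as_rotvec()/n;rows=[]
    for i in range(n):
        Ri=R0*R.from_rotvec(w*i)
        rows.append([np.round(Ri.inv().apply((p1-p0)/n)*100,2).tolist(),np.round(w,3).tolist(),g])
    print(str(rows).replace(" ",""))
def cur(r):
    s=r.read_state();return s["ee_pos"],R.from_quat(s["eef_rot"])
E
python3 - <<'E'
from h import *
from bench import r
p,q=cur(r)
m=np.array([.25,-.52,.40]);t=np.array([.583,-.284,.40])
q1=q*R.from_rotvec((q.inv()*down(-.11)).as_rotvec()*.4)
plan(p,q,m,q1,5,100);plan(m,q1,t,down(-.11),9,100)
E
```

```text
[[[2.13,-1.16,-3.56],[-0.0,-0.0,-0.096],100],[[2.23,-0.95,-3.56],[-0.0,-0.0,-0.096],100],[[2.31,-0.73,-3.56],[-0.0,-0.0,-0.096],100],[[2.37,-0.51,-3.56],[-0.0,-0.0,-0.096],100],[[2.4,-0.28,-3.56],[-0.0,-0.0,-0.096],100]]
[[[4.5,0.57,0.0],[-0.0,-0.0,-0.08],100],[[4.44,0.92,0.0],[-0.0,-0.0,-0.08],100],[[4.35,1.28,0.0],[-0.0,-0.0,-0.08],100],[[4.24,1.62,-0.0],[-0.0,-0.0,-0.08],100],[[4.09,1.95,-0.0],[-0.0,-0.0,-0.08],100],[[3.92,2.27,-0.0],[-0.0,-0.0,-0.08],100],[[3.73,2.58,-0.0],[-0.0,-0.0,-0.08],100],[[3.51,2.87,-0.0],[-0.0,-0.0,-0.08],100],[[3.27,3.14,-0.0],[-0.0,-0.0,-0.08],100]]
```

Emit:
move_arm([
  [[2.13, -1.16, -3.56], [0, 0, -0.096], 100],
  [[2.23, -0.95, -3.56], [0, 0, -0.096], 100],
  [[2.31, -0.73, -3.56], [0, 0, -0.096], 100],
  [[2.37, -0.51, -3.56], [0, 0, -0.096], 100],
  [[2.4, -0.28, -3.56], [0, 0, -0.096], 100],
  [[4.5, 0.57, 0.0], [0, 0, -0.08], 100],
  [[4.44, 0.92, 0.0], [0, 0, -0.08], 100],
  [[4.35, 1.28, 0.0], [0, 0, -0.08], 100],
  [[4.24, 1.62, 0], [0, 0, -0.08], 100],
  [[4.09, 1.95, 0], [0, 0, -0.08], 100],
  [[3.92, 2.27, 0], [0, 0, -0.08], 100],
  [[3.73, 2.58, 0], [0, 0, -0.08], 100],
  [[3.51, 2.87, 0], [0, 0, -0.08], 100],
  [[3.27, 3.14, 0], [0, 0, -0.08], 100],
  [[0, 0, 0], [0, 0, 0], 100],
])

```text
time: 2.12
ee_pos: [0.5851, -0.28, 0.3993]
eef_rot: [0.742, 0.67, 0.001, -0.001]
ft_force: [-0.6, -0.1, 0.9]
width: 0.0869
grip_force: 0.0
```

Run:
```python
from h import *
from bench import r
w=r.camera("wrist");s=r.read_state();print(s["ee_pos"],s["eef_rot"],s["joint_positions"])
im=w["image"]; cv2.imwrite("pics/w1.png",im)
# predicted crown
for e in ([.584,-.283,.298],[.435,-.213,.112]): print(proj(w,e))
np.save("pics/w1.npy",w,allow_pickle=True)
```

```text
[ 0.583691   -0.2821609   0.39974652] [ 7.43294466e-01  6.68964040e-01  9.33341024e-05 -6.64508406e-04] [ 0.68288169  0.41021091 -0.47793178  1.02204384  0.18655533  1.74896811
  0.16751172]
[275.98272478 209.79277513]
[147.28876184 121.79026277]
```

View pics/w1.png

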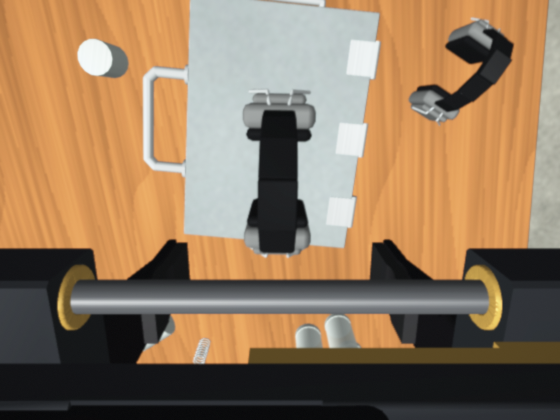

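The wrist view shows the band running vertically at columns 260-297, with the cups at about (279,112) and (279,235). The handle bar is at column 149, rows 72-168.

Run:
```python
from h import *
w=np.load("pics/w1.npy",allow_pickle=True).item()
im=w["image"].astype(int).max(2)
for row in (130,150,170,180,190,200,210,220,230):
    c=np.where(im[row,230:330]<50)[0]+230; l,h=c.min(),c.max()
    print(row,l,h,np.round(plane(w,(l,row),.298)[:2],4),np.round(plane(w,(h,row),.298)[:2],4))
for z in (.17,.208): print("cup outer",plane(w,(279,95),z),plane(w,(279,250),z))
print("handle",plane(w,(149,72),.112),plane(w,(150,168),.112))
```

```text
130 249 307 [ 0.5712 -0.2229] [ 0.6118 -0.227 ]
150 260 296 [ 0.5773 -0.2376] [ 0.6028 -0.2402]
170 260 296 [ 0.5756 -0.2519] [ 0.6015 -0.2546]
180 259 296 [ 0.574  -0.2592] [ 0.6009 -0.2619]
190 259 296 [ 0.5732 -0.2666] [ 0.6002 -0.2694]
200 254 299 [ 0.5686 -0.2738] [ 0.6017 -0.2772]
210 251 303 [ 0.5654 -0.2813] [ 0.604  -0.2852]
220 248 306 [ 0.5622 -0.2888] [ 0.6056 -0.2932]
230 259 295 [ 0.5695 -0.2976] [ 0.5967 -0.3003]
cup outer [ 0.5945721  -0.19936984  0.17      ] [ 0.57730535 -0.36852465  0.17      ]
cup outer [ 0.59457532 -0.2000001   0.208     ] [ 0.57898522 -0.35272951  0.208     ]
handle [ 0.44800433 -0.15790747  0.112     ] [ 0.42736231 -0.2682707   0.112     ]
```

Emit:
move_arm([
  [[0, 0.1, 2.5], [0, 0, 0], 100],
  [[0, 0, 3], [0, 0, 0], 100],
  [[0, 0, 3], [0, 0, 0], 100],
  [[0, 0, 2], [0, 0, 0], 100],
  [[0, 0, 0.9], [0, 0, 0], 100],
  [[0, 0, 0], [0, 0, 0], 100],
  [[0, 0, 0], [0, 0, 0], 20],
  [[0, 0, 0], [0, 0, 0], 0],
  [[0, 0, 0], [0, 0, 0], 0],
  [[0, 0, 0], [0, 0, 0], 0],
  [[0, 0, 0], [0, 0, 0], 0],
  [[0, 0, 0], [0, 0, 0], 0],
], grip_force=30)

```text
time: 3.68
ee_pos: [0.5837, -0.2837, 0.2866]
eef_rot: [0.744, 0.668, -0.0, 0.0]
ft_force: [-0.3, -0.2, 0.9]
width: 0.0348
grip_force: 0.0
```

Emit:
move_arm([
  [[0, 0, 0], [0, 0, 0], 0],
  [[0, 0, 0], [0, 0, 0], 0],
  [[0, 0, 0], [0, 0, 0], 0],
  [[0, 0, -0.5], [0, 0, 0], 0],
  [[0, 0, -1], [0, 0, 0], 0],
  [[0, 0, -1], [0, 0, 0], 0],
  [[0, 0, 0], [0, 0, 0], 0],
])

```text
time: 4.55
ee_pos: [0.5842, -0.2838, 0.3129]
eef_rot: [0.744, 0.668, 0.0, 0.001]
ft_force: [0.6, 0.5, -3.4]
width: 0.0298
grip_force: 30.0
```

Run:
```python
from h import *
from bench import r
s=r.read_state();print(s["ee_pos"],s["width"],s["grip_force"],s["ft_force"])
a=r.camera("scene")["image"][130:280,130:290];b=r.camera("side")["image"][80:230,240:400]
cv2.imwrite("pics/c.png",cv2.resize(np.hstack([a,b]),None,fx=2.4,fy=2.4,interpolation=cv2.INTER_CUBIC))
p,q=cur(r);u=p+[0,0,.145]
plan(p,q,u,q,6,0)
qh=down(0.0);t=np.array([.555,.211,u[2]]);plan(u,q,t,qh,18,0)
```

```text
[ 0.58416697 -0.28380257  0.31292719] 0.029838392021193642 29.976302683353424 [ 0.58091201  0.53085343 -3.35173502]
[[[-0.0,0.0,-2.42],[0.0,0.0,0.0],0],[[-0.0,0.0,-2.42],[0.0,0.0,0.0],0],[[-0.0,0.0,-2.42],[0.0,0.0,0.0],0],[[-0.0,0.0,-2.42],[0.0,0.0,0.0],0],[[-0.0,0.0,-2.42],[0.0,0.0,0.0],0],[[-0.0,0.0,-2.42],[0.0,0.0,0.0],0]]
[[[2.72,-0.45,-0.0],[0.0,0.0,-0.006],0],[[2.72,-0.44,-0.0],[0.0,0.0,-0.006],0],[[2.72,-0.42,-0.0],[0.0,0.0,-0.006],0],[[2.72,-0.41,-0.0],[0.0,0.0,-0.006],0],[[2.73,-0.39,-0.0],[0.0,0.0,-0.006],0],[[2.73,-0.37,-0.0],[0.0,0.0,-0.006],0],[[2.73,-0.36,-0.0],[0.0,0.0,-0.006],0],[[2.73,-0.34,-0.0],[0.0,0.0,-0.006],0],[[2.73,-0.32,-0.0],[0.0,0.0,-0.006],0],[[2.74,-0.31,-0.0],[0.0,0.0,-0.006],0],[[2.74,-0.29,-0.0],[0.0,0.0,-0.006],0],[[2.74,-0.27,-0.0],[0.0,0.0,-0.006],0],[[2.74,-0.26,-0.0],[0.0,0.0,-0.006],0],[[2.74,-0.24,-0.0],[0.0,0.0,-0.006],0],[[2.74,-0.23,-0.0],[0.0,0.0,-0.006],0],[[2.75,-0.21,-0.0],[0.0,0.0,-0.006],0],[[2.75,-0.19,-0.0],[0.0,0.0,-0.006],0],[[2.75,-0.18,-0.0],[0.0,0.0,-0.006],0]]
```

View pics/c.png

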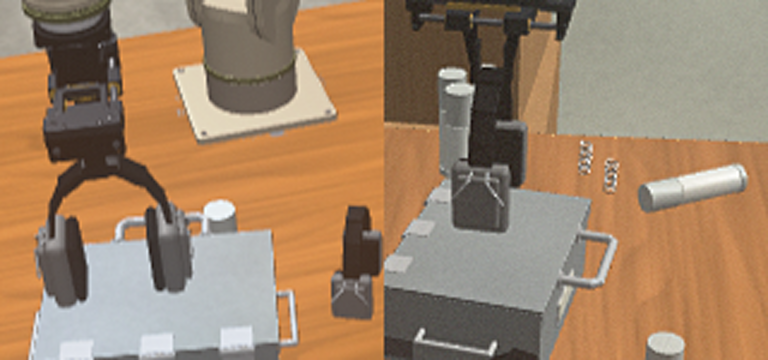

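Held level by the crown, with the cups free above the lid (cups at (65,255) and (168,248) in the left half). Lift and carry.

Emit:
move_arm([
  [[0, 0, -1.5], [0, 0, 0], 0],
  [[0, 0, -2.5], [0, 0, 0], 0],
  [[0, 0, -3], [0, 0, 0], 0],
  [[0, 0, -3], [0, 0, 0], 0],
  [[0, 0, -2.5], [0, 0, 0], 0],
  [[0, 0, -1.5], [0, 0, 0], 0],
  [[0, 0, -0.5], [0, 0, 0], 0],
])

```text
time: 5.52
ee_pos: [0.5839, -0.2836, 0.4581]
eef_rot: [0.744, 0.668, 0.001, 0.001]
ft_force: [-0.4, 0.0, -3.3]
width: 0.0298
grip_force: 30.0
```

Emit:
move_arm([
  [[1, -0.36, 0], [0, 0, -0.006], 0],
  [[2, -0.36, 0], [0, 0, -0.006], 0],
  [[2.7, -0.36, 0], [0, 0, -0.006], 0],
  [[2.7, -0.36, 0], [0, 0, -0.006], 0],
  [[2.7, -0.36, 0], [0, 0, -0.006], 0],
  [[2.7, -0.36, 0], [0, 0, -0.006], 0],
  [[2.7, -0.36, 0], [0, 0, -0.006], 0],
  [[2.7, -0.36, 0], [0, 0, -0.006], 0],
  [[2.7, -0.36, 0], [0, 0, -0.006], 0],
  [[2.7, -0.36, 0], [0, 0, -0.006], 0],
  [[2.7, -0.21, 0], [0, 0, -0.006], 0],
  [[2.7, -0.21, 0], [0, 0, -0.006], 0],
  [[2.7, -0.21, 0], [0, 0, -0.006], 0],
  [[2.7, -0.21, 0], [0, 0, -0.006], 0],
  [[2.7, -0.21, 0], [0, 0, -0.006], 0],
  [[2.7, -0.21, 0], [0, 0, -0.006], 0],
  [[2.7, -0.21, 0], [0, 0, -0.006], 0],
  [[2.7, -0.21, 0], [0, 0, -0.006], 0],
  [[2, -0.2, 0], [0, 0, -0.005], 0],
  [[1, -0.2, 0], [0, 0, 0], 0],
])

```text
time: 8.02
ee_pos: [0.5516, 0.2122, 0.4564]
eef_rot: [0.705, 0.709, -0.0, -0.0]
ft_force: [0.1, -0.2, -0.9]
width: 0.0295
grip_force: 30.0
```

Emit:
move_arm([
  [[0, 0, 0], [0, 0, 0], 0],
  [[0, 0, 0], [0, 0, 0], 0],
  [[0, 0, 0], [0, 0, 0], 0],
])

```text
time: 8.4
ee_pos: [0.5525, 0.2098, 0.4566]
eef_rot: [0.706, 0.708, -0.0, 0.0]
ft_force: [0.1, -0.1, -2.0]
width: 0.0296
grip_force: 30.0
```

Run:
```python
from h import *
from bench import r
s=r.read_state();print(s["ee_pos"],R.from_quat(s["eef_rot"]).as_matrix()[:,1],s["width"],s["grip_force"],s["ft_force"])
a=r.camera("scene")["image"][60:310,240:440];b=r.camera("side")["image"][80:330,170:370]
cv2.imwrite("pics/d.png",cv2.resize(np.hstack([a,b]),None,fx=2,fy=2,interpolation=cv2.INTER_CUBIC))
```

```text
[0.5524628  0.2097538  0.45659743] [9.99994226e-01 3.38579337e-03 2.90159438e-04] 0.0295534288484711 29.976303577423096 [ 0.14051987 -0.05582969 -1.98708452]
```

View pics/d.png

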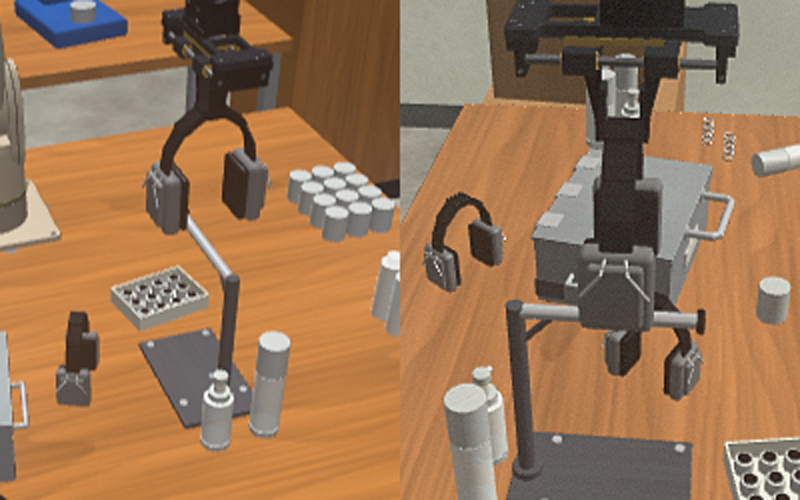

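The cups straddle the bar line and are level above it; nothing is in the way. Lower.

Emit:
move_arm([
  [[0.1, 0, 1.5], [0, 0, 0], 0],
  [[0, 0, 2.5], [0, 0, 0], 0],
  [[0, 0, 2.5], [0, 0, 0], 0],
  [[0, 0, 2.5], [0, 0, 0], 0],
  [[0, 0, 2.5], [0, 0, 0], 0],
  [[0, 0, 2.5], [0, 0, 0], 0],
  [[0, 0, 2.5], [0, 0, 0], 0],
  [[0, 0, 1.3], [0, 0, 0], 0],
  [[0, 0, 0.7], [0, 0, 0], 0],
  [[0, 0, 0.2], [0, 0, 0], 0],
  [[0, 0, 0], [0, 0, 0], 0],
])

```text
time: 9.88
ee_pos: [0.5523, 0.2119, 0.2702]
eef_rot: [0.705, 0.709, 0.0, 0.0]
ft_force: [-0.0, 0.3, -2.6]
width: 0.0296
grip_force: 30.0
```

Emit:
move_arm([
  [[0, 0, 0.2], [0, 0, 0], 0],
  [[0, 0, 0.2], [0, 0, 0], 0],
  [[0, 0, 0], [0, 0, 0], 0],
  [[0, 0, 0], [0, 0, 0], 0],
])

```text
time: 10.38
ee_pos: [0.5521, 0.2117, 0.2656]
eef_rot: [0.705, 0.709, 0.0, 0.0]
ft_force: [0.2, 0.3, -2.7]
width: 0.0302
grip_force: 30.0
```

Emit:
move_arm([
  [[0, 0, 0.15], [0, 0, 0], 0],
  [[0, 0, 0.1], [0, 0, 0], 0],
  [[0, 0, 0], [0, 0, 0], 0],
  [[0, 0, 0], [0, 0, 0], 0],
])

```text
time: 10.88
ee_pos: [0.5521, 0.2117, 0.263]
eef_rot: [0.705, 0.709, -0.0, 0.0]
ft_force: [0.5, -0.5, -1.1]
width: 0.0296
grip_force: 30.0
```

Emit:
move_arm([
  [[0, 0, 0.1], [0, 0, 0], 0],
  [[0, 0, 0], [0, 0, 0], 0],
  [[0, 0, 0], [0, 0, 0], 0],
])

```text
time: 11.25
ee_pos: [0.5522, 0.2118, 0.2624]
eef_rot: [0.705, 0.709, 0.0, 0.0]
ft_force: [-0.8, -1.2, 2.5]
width: 0.0294
grip_force: 30.0
```

Contact: the bar now carries them. Release to a moderate opening, then rise.

Emit:
move_arm([
  [[0, 0, 0], [0, 0, 0], 45],
  [[0, 0, 0], [0, 0, 0], 60],
  [[0, 0, 0], [0, 0, 0], 65],
  [[0, 0, 0], [0, 0, 0], 65],
  [[0, 0, 0], [0, 0, 0], 65],
  [[0, 0, -0.3], [0, 0, 0], 65],
  [[0, 0, -1], [0, 0, 0], 65],
  [[0, 0, -2], [0, 0, 0], 65],
  [[0, 0, -3], [0, 0, 0], 65],
  [[0, 0, -3], [0, 0, 0], 65],
  [[0, 0, -2], [0, 0, 0], 65],
])

```text
time: 12.62
ee_pos: [0.5522, 0.212, 0.3774]
eef_rot: [0.705, 0.709, 0.001, 0.0]
ft_force: [0.8, 0.4, 0.1]
width: 0.0562
grip_force: 0.0
```

Run:
```python
from h import *
from bench import r
s=r.read_state();print(s["ee_pos"],s["width"])
a=r.camera("scene")["image"][60:310,240:440];b=r.camera("side")["image"][80:330,170:370]
cv2.imwrite("pics/e.png",cv2.resize(np.hstack([a,b]),None,fx=2,fy=2,interpolation=cv2.INTER_CUBIC))
p,q=cur(r);u=np.array([.43,-.19,.36]);h=down(-.19)
plan(p,q,u,h,18,50)
```

```text
[0.55224106 0.21198722 0.3774031 ] 0.05623518041795735
[[[-2.23,-0.69,0.09],[0.0,-0.0,0.011],50],[[-2.24,-0.67,0.09],[0.0,-0.0,0.011],50],[[-2.25,-0.64,0.09],[0.0,-0.0,0.011],50],[[-2.25,-0.62,0.09],[0.0,-0.0,0.011],50],[[-2.26,-0.6,0.09],[0.0,-0.0,0.011],50],[[-2.27,-0.57,0.09],[0.0,-0.0,0.011],50],[[-2.27,-0.55,0.1],[0.0,-0.0,0.011],50],[[-2.28,-0.52,0.1],[0.0,-0.0,0.011],50],[[-2.28,-0.5,0.1],[0.0,-0.0,0.011],50],[[-2.29,-0.47,0.1],[0.0,-0.0,0.011],50],[[-2.29,-0.45,0.1],[0.0,-0.0,0.011],50],[[-2.3,-0.42,0.1],[0.0,-0.0,0.011],50],[[-2.3,-0.4,0.1],[0.0,-0.0,0.011],50],[[-2.31,-0.37,0.1],[0.0,-0.0,0.011],50],[[-2.31,-0.35,0.1],[0.0,-0.0,0.011],50],[[-2.31,-0.32,0.1],[0.0,-0.0,0.011],50],[[-2.32,-0.3,0.1],[0.0,-0.0,0.011],50],[[-2.32,-0.27,0.1],[0.0,-0.0,0.011],50]]
```

View pics/e.png

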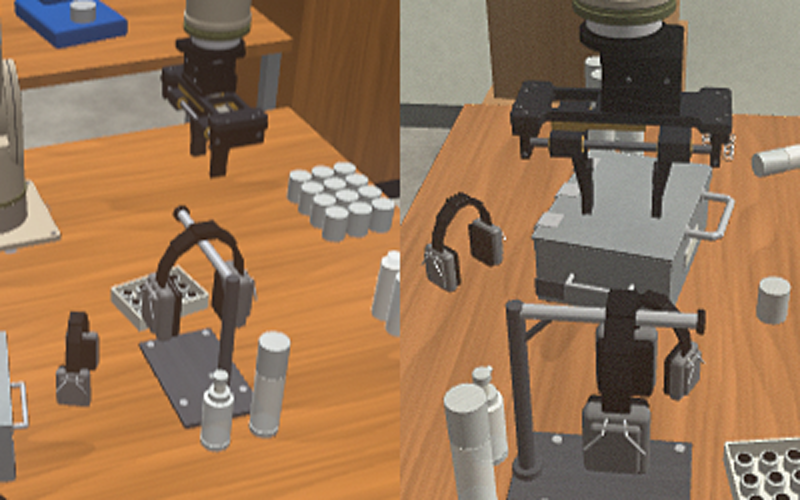

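The ear defenders hang by the crown over the bar (side half, (630,300)), free of the gripper. On to the bin handle.

Emit:
move_arm([
  [[-2, -0.72, 0], [0, 0, 0.016], 50],
  [[-3.7, -0.9, 0], [0, 0, 0.016], 50],
  [[-3.7, -0.9, 0], [0, 0, 0.016], 50],
  [[-3.7, -0.9, 0], [0, 0, 0.016], 50],
  [[-3.7, -0.9, 0], [0, 0, 0.016], 50],
  [[-3.7, -0.8, 0.3], [0, 0, 0.016], 50],
  [[-3.7, -0.7, 0.3], [0, 0, 0.016], 50],
  [[-3.7, -0.6, 0.3], [0, 0, 0.016], 50],
  [[-3.7, -0.6, 0.3], [0, 0, 0.016], 50],
  [[-3.7, -0.6, 0.3], [0, 0, 0.016], 50],
  [[-3.7, -0.5, 0.3], [0, 0, 0.016], 50],
  [[-2, -0.5, 0], [0, 0, 0.014], 50],
  [[0, 0, 0], [0, 0, 0], 50],
  [[0, 0, 0], [0, 0, 0], 50],
])

```text
time: 14.48
ee_pos: [0.4329, -0.1885, 0.3571]
eef_rot: [0.769, 0.64, 0.0, -0.0]
ft_force: [1.0, -0.0, -0.4]
width: 0.0437
grip_force: 0.0
```

Run:
```python
from h import *
from bench import r
w=r.camera("wrist");s=r.read_state();print(s["ee_pos"],R.from_quat(s["eef_rot"]).as_matrix()[:,1],s["width"])
im=w["image"]; cv2.imwrite("pics/w2.png",im)
print(proj(w,[.435,-.213,.112]))
np.save("pics/w2.npy",w,allow_pickle=True)
```

```text
[ 0.43295537 -0.18845914  0.35715165] [ 9.83399094e-01 -1.81455513e-01  3.44050369e-04] 0.0434432774919104
[283.48420837 190.90223805]
```

View pics/w2.png

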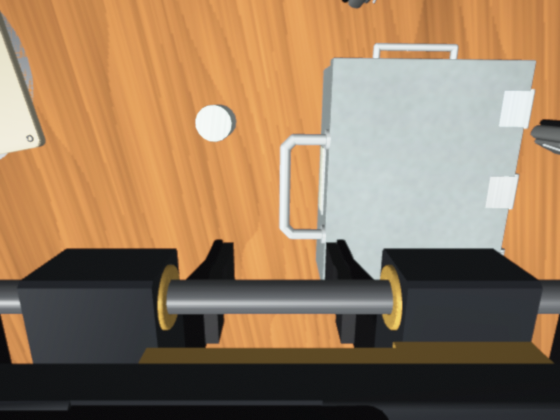

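The wrist view shows the handle bar nearly vertical at column 285, rows 140-235, with the cap at (215,123) well clear.

Run:
```python
from h import *
w=np.load("pics/w2.npy",allow_pickle=True).item();im=w["image"].astype(int)
P=[]
for row in range(150,226,15):
    g=im[row,265:308]; m=np.where(g[:,0]>110)[0]+265  # grey bar: blue high vs wood
    P.append(plane(w,(m.mean(),row),.112)); print(row,m.min(),m.max(),P[-1])
P=np.array(P);d=P[0]-P[-1];print("yaw",np.arctan2(-d[0],d[1]))
print("mid",plane(w,(285.5,187.5),.112))
```

```text
150 279 290 [ 0.44442684 -0.16752597  0.112     ]
165 279 290 [ 0.44144463 -0.18395939  0.112     ]
180 279 289 [ 0.43784084 -0.20065807  0.112     ]
195 278 289 [ 0.4341554  -0.21773507  0.112     ]
210 278 289 [ 0.43095299 -0.23530866  0.112     ]
225 278 289 [ 0.42767634 -0.25328964  0.112     ]
yaw -0.19288189012456566
mid [ 0.43796113 -0.20951064  0.112     ]
```

Emit:
move_arm([
  [[-0.7, 0.2, 2], [0, 0, 0.01], 50],
  [[-0.7, 0.3, 4], [0, 0, 0], 50],
  [[-0.7, 0.2, 4], [0, 0, 0], 50],
  [[0, 0, 4], [0, 0, 0], 50],
  [[0, 0, 4], [0, 0, 0], 50],
  [[0, 0, 3.5], [0, 0, 0], 50],
  [[0, 0, 2.5], [0, 0, 0], 50],
  [[0, 0, 1.5], [0, 0, 0], 50],
  [[0, 0, 0.9], [0, 0, 0], 50],
  [[0, 0, 0], [0, 0, 0], 50],
  [[0, 0, 0], [0, 0, 0], 50],
])

```text
time: 15.9
ee_pos: [0.4358, -0.2122, 0.0939]
eef_rot: [0.773, 0.635, 0.0, 0.001]
ft_force: [0.0, 1.1, -0.3]
width: 0.0435
grip_force: 0.0
```

Emit:
move_arm([
  [[0, 0, 0], [0, 0, 0], 20],
  [[0, 0, 0], [0, 0, 0], 0],
  [[0, 0, 0], [0, 0, 0], 0],
  [[0, 0, 0], [0, 0, 0], 0],
  [[0, 0, 0], [0, 0, 0], 0],
  [[0, 0, 0], [0, 0, 0], 0],
  [[0, 0, 0], [0, 0, 0], 0],
], grip_force=30)

```text
time: 16.77
ee_pos: [0.4347, -0.2119, 0.093]
eef_rot: [0.773, 0.635, -0.0, -0.0]
ft_force: [-4.8, 1.0, 4.7]
width: 0.0111
grip_force: 30.0
```

Run:
```python
from h import *
from bench import r
s=r.read_state();p=s["ee_pos"];print(p,s["width"],s["grip_force"],s["ft_force"])
# tool kept down: steps in tool axes along arc (bin xz plane), 20 rows eased
a0=0.0; n=20
u=(np.arange(n+1)/n); e=u*u*(3-2*u)
th=e*np.pi/4; z0=-.002; L=.255
x=-L*np.cos(th)-z0*0*np.sin(th); z=L*np.sin(th)-.002*np.cos(th)
print([[0.0,round(float(a)*100,2),round(float(-b)*100,2)] for a,b in zip(np.diff(x),np.diff(z))], x[-1]-x[0],z[-1]-z[0])
```

```text
[ 0.4346788  -0.21191976  0.09301256] 0.01113355164012329 30.000509601704834 [-4.75966581  1.04937741  4.74267574]
[[0.0, 0.0, -0.15], [0.0, 0.01, -0.42], [0.0, 0.02, -0.66], [0.0, 0.06, -0.86], [0.0, 0.11, -1.04], [0.0, 0.17, -1.19], [0.0, 0.26, -1.29], [0.0, 0.35, -1.37], [0.0, 0.44, -1.4], [0.0, 0.53, -1.4], [0.0, 0.61, -1.37], [0.0, 0.68, -1.31], [0.0, 0.72, -1.21], [0.0, 0.73, -1.1], [0.0, 0.71, -0.97], [0.0, 0.66, -0.82], [0.0, 0.57, -0.66], [0.0, 0.45, -0.48], [0.0, 0.29, -0.3], [0.0, 0.1, -0.1]] 0.07468777079743036 0.18089801564019653
```

Gripped. Raise along the arc, the first half first.

Emit:
move_arm([
  [[0, 0, -0.15], [0, 0, 0], 0],
  [[0, 0.01, -0.42], [0, 0, 0], 0],
  [[0, 0.02, -0.66], [0, 0, 0], 0],
  [[0, 0.06, -0.86], [0, 0, 0], 0],
  [[0, 0.11, -1.04], [0, 0, 0], 0],
  [[0, 0.17, -1.19], [0, 0, 0], 0],
  [[0, 0.26, -1.29], [0, 0, 0], 0],
  [[0, 0.35, -1.37], [0, 0, 0], 0],
  [[0, 0, 0], [0, 0, 0], 0],
])

```text
time: 17.9
ee_pos: [0.4435, -0.2137, 0.1638]
eef_rot: [0.773, 0.635, -0.001, -0.001]
ft_force: [-11.4, 2.8, -0.3]
width: 0.0113
grip_force: 30.0
```

Emit:
move_arm([
  [[0, 0.3, -1.4], [0, 0, 0], 0],
  [[0, 0.45, -1.4], [0, 0, 0], 0],
  [[0, 0.58, -1.37], [0, 0, 0], 0],
  [[0, 0.68, -1.31], [0, 0, 0], 0],
  [[0, 0.72, -1.21], [0, 0, 0], 0],
  [[0, 0.73, -1.1], [0, 0, 0], 0],
  [[0, 0.71, -0.97], [0, 0, 0], 0],
  [[0, 0.66, -0.82], [0, 0, 0], 0],
  [[0, 0.57, -0.66], [0, 0, 0], 0],
  [[0, 0.45, -0.48], [0, 0, 0], 0],
  [[0, 0.29, -0.3], [0, 0, 0], 0],
  [[0, 0.1, -0.1], [0, 0, 0], 0],
  [[0, 0, 0], [0, 0, 0], 0],
  [[0, 0, 0], [0, 0, 0], 0],
])

```text
time: 19.65
ee_pos: [0.505, -0.2258, 0.2764]
eef_rot: [0.773, 0.635, -0.001, -0.0]
ft_force: [-17.3, 3.1, 13.4]
width: 0.011
grip_force: 30.0
```

Run:
```python
from h import *
from bench import r
s=r.read_state();p=s["ee_pos"];q=R.from_quat(s["eef_rot"]);print(p,s["width"],s["grip_force"],s["ft_force"])
b=p-.019*q.as_matrix()[:,2]; ax=np.array([np.cos(-.193),np.sin(-.193),0])
h=np.array([.686,-.2585,.114]);d=h-b; print("angle",np.arctan2(-d[2],d@ax), "asin",np.arcsin(-d[2]/.255)-.008, "L",np.hypot(d[2],d@ax))
S=r.camera("scene")["image"][100:320,120:300];T=r.camera("side")["image"][60:280,200:380]
cv2.imwrite("pics/f.png",cv2.resize(np.hstack([S,T]),None,fx=2.2,fy=2.2,interpolation=cv2.INTER_CUBIC))
```

```text
[ 0.5050161 -0.2258057  0.276424 ] 0.01097581968653671 30.00262051820755 [-17.28474471   3.10640614  13.39951297]
angle 0.7787142978629976 asin 0.7835830075725005 L 0.25830447732930883
```

View pics/f.png

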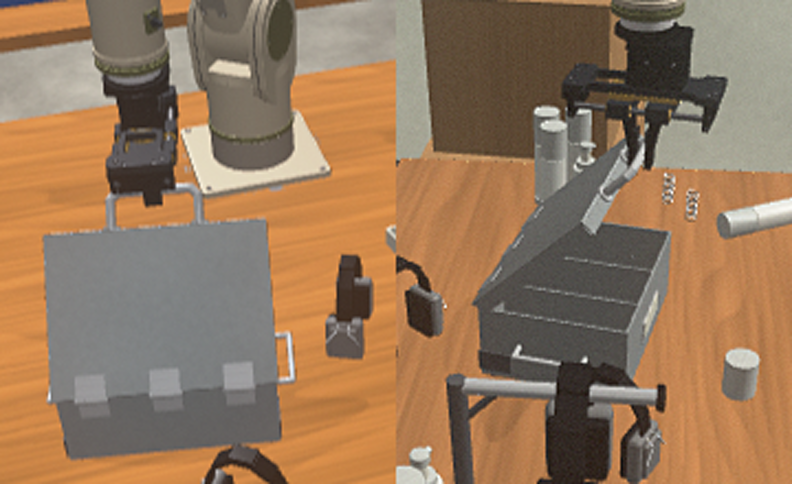

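The side half shows the lid about half open with the fingers on the bow handle at (640,165). The readings give about 0.78-0.80 rad with a radial push of around 22 N, so I ease that out and hold.

Emit:
move_arm([
  [[0, -0.05, -0.04], [0, 0, 0], 0],
  [[0, -0.05, -0.04], [0, 0, 0], 0],
  [[0, -0.05, -0.04], [0, 0, 0], 0],
  [[0, 0, 0], [0, 0, 0], 0],
  [[0, 0, 0], [0, 0, 0], 0],
  [[0, 0, 0], [0, 0, 0], 0],
])

```text
time: 20.5
ee_pos: [0.5047, -0.2257, 0.2763]
eef_rot: [0.773, 0.635, 0.0, 0.0]
ft_force: [-6.3, 0.8, 2.3]
width: 0.0108
grip_force: 30.0
```

Run:
```python
from h import *
from bench import r
s=r.read_state();p=s["ee_pos"];q=R.from_quat(s["eef_rot"]);print(p,s["width"],s["grip_force"],s["ft_force"],abs(s["joint_vel"]).max())
b=p-.019*q.as_matrix()[:,2]; ax=np.array([np.cos(-.193),np.sin(-.193),0])
h=np.array([.686,-.2585,.114]);d=h-b; print("angle",np.arctan2(-d[2],d@ax)+.008, "asin",np.arcsin(-d[2]/.255)+.008)
S=r.camera("scene");T=r.camera("side")
# visual: lid front top corners, scene px from last picture (crop 120,100 x2.2)
c=lambda x,y:(120+(x+.5)/2.2-.5,100+(y+.5)/2.2-.5)
# lid top front edge: 0.202 from hinge along lid, 6 mm above hinge line, bin y +-.138
yx=np.array([np.sin(.193),np.cos(.193),0])
for a in (.74,.785,.83):
    e=h+ax*(-.207*np.cos(a)+.006*np.sin(a))+np.array([0,0,.207*np.sin(a)+.006*np.cos(a)])
    print(a,proj(S,e+.137*yx),proj(S,e-.137*yx))
print("seen",c(268,222),c(45,237))
```

```text
[ 0.50468179 -0.22574665  0.27630777] 0.01076538711976765 29.999987483024597 [-6.32248511  0.81279961  2.31090757] 0.0011160627376677471
angle 0.7853716920119137 asin 0.7989347074609825
0.74 [240.34816667 199.49173173] [140.39630823 206.9051806 ]
0.785 [240.29370979 198.94241535] [139.65611152 206.39805737]
0.83 [240.25004379 198.53629955] [138.91404776 206.03722479]
seen (241.54545454545453, 200.63636363636363) (140.1818181818182, 207.45454545454544)
```

```bash
python3 -c "
from bench import r
print(r.close_job())"
```

```text
the job is handed in; nothing more can be done
None
```

The ear defenders hang by the headband over the hanger bar, released, and I handed the job in with the gripper still holding the bin lid at about 0.79 rad (45°). The angle comes from the arm's readings, because the camera check was not sensitive enough to confirm it.

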